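# Drop a core-nest plate onto its locating pins and latch it

## Robot

A 6-joint arm with a two-finger parallel gripper is mounted at the origin on a cart in front of the work surface, level with it; the furniture and walls round the work are solid. World frame = base frame: x ahead of the robot, y to its left, z up, the work surface at z = 0. Lengths are in m, angles in degrees, forces in N, time in s.
With the tool pointing down it reaches from about 0.325 to 0.85 m from the base axis. Payload 15.5 kg.
Tool frame: the origin (TCP) lies at the very end of the fingers, on their centre line; the grasp point (between the pads) lies arm.grip_depth behind it (arm.grip_depth is the distance from the TCP to the grasp point, in m); z points along the fingers, y is the direction in which the jaws open and shut (so a half turn about z gives the same grasp; the last joint's range is limited). The gripper opens to 91 mm and grips with 3 to 60 N. Pads are 32 mm wide; open, the fingers measure 118 mm over their backs; the gripper's body (76 mm by 178 mm) begins 60 mm behind the grasp point.
Start: joints at [-74.628, 28.281, 77.091, -0, 74.628, -5.472], TCP at [0.222, -0.584, 0.214] pointing down, gripper open.
Joint ranges: [-166.48, 166.48], [-47.26, 123.95], [12.59, 153.08], [-70.14, 250.14], [6.76, 159.57], [-176.63, 176.63]. Speed limits (degrees/s): [108.29, 108.29, 147.25, 172.46, 172.46, 172.46].

## Interface

Orientations are given as a 3x3 rotation matrix whose columns are the frame's x, y, z axes.
In Python, from rig import arm gives the robot as it stands. Calls block until the motion is done:
- arm.move_to(position, orientation): joint-space move of the TCP to a pose.
- arm.move_l(position, orientation=None, feed=0.15): straight line of the TCP; orientation=None keeps the orientation; feed is the mean speed in m/s.
- arm.move_joints(angles): joint-space move.
- arm.grip(opening): finger opening in m; the grip force is fixed at half the most; returns when the fingers have stopped.
- arm.sleep(seconds).
- arm.solve_ik(position, orientation): joint angles nearest the present ones, or None.
- arm.snapshot(name): name is "side" or "top" or "wrist"; returns the picture (384x512x3 uint8, red, green, blue); there is no depth.
- arm.get_calibration(name): a dict with "intrinsics" (3x3 intrinsics, pixels), "k1" (the pictures are not rectified: a ray, as slopes to the right and down, at radius r is drawn at 1 + k1 r^2 times it, then the intrinsics apply), "cam_to_world" (4x4, takes a point from camera to world coordinates). Camera axes: x right, y down, z forward; pixel columns grow to the right and rows downward; lengths in m; the calibration is good to about 2 mm. A picture is of the moment at which its call begins: read the wrist's pose just before it. get_calibration takes no time and is no camera call; for the wrist camera it gives the pose at the moment of the call.
A pose or a line that the arm cannot do raises arm.Unreachable and nothing moves.
- arm.sign_off(): hands the job in, once; it reports no verdict.
Readings, each from a call of its own:
- arm.current_t(): time.
- arm.current_joint_positions(): joint angles.
- arm.current_dq(): joint speeds.
- arm.current_tau(): joint torques, N m.
- arm.current_ee_pos(): TCP position.
- arm.current_tool_rot(): TCP orientation.
- arm.current_force(): force on the tool from outside, world axes, zero at the start.
- arm.current_torque(): the same for the moment, N m.
- arm.current_width(): finger opening in m.
Only numpy, scipy, OpenCV 4.12 (cv2) and the standard library are available. Lean on these libraries where they do the work, as an engineer would, in place of code of your own. Each camera call takes 0.05 s, during which the arm holds its last target.

## Task

The aluminium core-nest plate has been laid loosely on the dark grey fixture and is still propped up on the two locating pins. Without lifting it, nudge it back towards the rear guide rail and sideways until both of its holes drop over the pins and it lies flat on the base; then push the red knob of the hold-down latch round until the latch arm is fully over the plate's front edge. Leave the parts around the fixture where they are.

Things in the scene. Friction and masses are not known exactly. Their poses are not given: they have to be found in the camera images.
- fixture: Fixed dark grey fixture base; x to its rear, y left, z up. Origin on the bench, under where the middle of the seated plate belongs; it spans x -108 to +84, y -118 to +118 mm, top face at z = 14 mm.
- guide_rail (a point): Middle of the front face of the steel guide rail along the rear, at the base's top: (59.5, 0, 14) mm in the fixture's frame. Rail 14 mm thick (x), 200 mm long (y), 22 mm high above the base. A seated plate's rear edge is 1.5 mm in front of it.
- pin_left (a point): Foot of the left locating pin, on the top face of the base, at (-44, +54, 14) mm in the fixture's frame. The pin is steel, 10 mm in diameter and 12 mm high, its upper 4.5 mm tapering to a flat tip 4 mm across. Axes as the fixture's.
- pin_right (a point): Foot of the right locating pin, the same, at (-44, -54, 14) mm in the fixture's frame.
- nest_plate: Loose aluminium plate, 116 (x) x 180 (y) x 8 mm, about 0.5 kg. Origin: centre of the underside; x rear, y left, z up. Starts with its rear lower edge on the base and its front on the pin tips (tilt 0.12 rad), 14 to 30 mm too far left (+y of the fixture), 3 to 10 mm too far forward (-x), turned up to 0.03 rad. Seated, its origin is at (0, 0, 14) mm in the fixture's frame, axes alike.
- hole_left (a point): Centre, at the underside, of the left of two 12.5 mm through holes near the plate's front corners: (-44, +54, 0) mm in the plate's frame. It meets pin_left when seated; the pin tip then shows 4 mm above the plate.
- hole_right (a point): The right hole, the same, at (-44, -54, 0) mm in the plate's frame; it meets pin_right when seated.
- nest_floor (a point): Centre of the floor inside the white round collar (the nest for a core) on the plate's top face, at (8, 0, 8) mm in the plate's frame. Collar: inner diameter 70, outer 82, 10 mm high. Closed fingertips fit inside and can push the plate any way.
- latch (a joint): Hold-down latch, vertical hinge at latch_pivot. 0: parked stop (arm to the right, a little forward); grows anticlockwise from above; 1.9 rad: closed stop (arm along +x of the fixture). Starts at 0.1 to 0.35; light friction (about 1 N at the knob), stays where left. Arm 16 mm wide, 6 thick, 50 long, 2 mm above a seated plate; it strikes an unseated one.
- latch_pivot (a point): On the latch's pivot axis, at (-86, 0, 30) mm in the fixture's frame, level with the arm's top face. A screw head 15 mm across and 5 mm high stands there.
- latch_knob (a point): Middle of the upright red knob on the latch arm, 40 mm from the pivot axis; the knob is 13 mm in diameter and stands from 30 to 55 mm above the bench; this point is 42 mm above the bench.
- core_a: Bystander: bare grey ring core, 64 mm across, 22 mm high; origin under its centre.
- core_b: Bystander: the same kind of bare grey ring core, 64 mm across, 22 mm high.
- wound_a: Bystander: small brown wound ring coil with yellow, red and black leads, about 70 x 82 x 64 mm; origin under its centre.
- wound_b: Bystander: small brown wound ring coil with leads, about 76 x 70 x 60 mm; origin under its centre.

How it is judged (in metres and radians):
On the way, in this order (a step that is already met when the one before it is completed fails the run):
1. both holes of the plate have dropped over the pins and the plate lies flat on the base (horizontal distance between hole_left and pin_left below 0.004 m and horizontal distance between hole_right and pin_right below 0.004 m and z of each of hole_left, hole_right in the frame of fixture below 0.0165 m and angle between nest_plate's own z axis and vertical below 0.03 rad), for 0.2 s.
2. the latch arm is swung fully over the plate (value of joint latch above 1.75 rad), for 0.2 s.
At the end, for the whole second after the job is handed in: Each hole is within 4 mm (sideways) of its pin and its underside within 2.5 mm of the base, the plate is flat to 0.03 rad and at rest, and the latch stands at more than 1.75 of its 1.9 rad (all of step 1 and linear speed of nest_plate below 0.02 m/s and value of joint latch above 1.75 rad); the robot touches nothing.
It fails at once if the plate is lifted off the fixture or tipped up (z of nest_plate in the frame of fixture above 0.03 m or angle between nest_plate's own z axis and vertical above 0.35 rad).
It fails at once if a part beside the fixture is pushed away or picked up (moved more than 20 mm) (distance of any of core_a, core_b, wound_a, wound_b from where it was at the start of the episode above 0.02 m).
It also fails if it takes over 56 s, if anything falls off the work surface, if the arm or the gripper's body presses on something with over 40 N, if the wrist force passes 120 N, or if a joint passes its speed limit or range.

## Working session

There is one attempt and no reset: what is moved stays moved. The work goes in short steps, each a Python script; the robot and the scene stay as the last script left them, time stands still between calls to the robot, and variables do not carry over. Pictures are saved under pics/ and viewed, and the job is handed in when it is done.

```bash
ls; mkdir -p pics
cat > h.py <<'E'
import numpy as np, cv2
from rig import arm
def snap(name,fn):
    c=arm.get_calibration(name); im=arm.snapshot(name)
    cv2.imwrite('pics/'+fn,cv2.cvtColor(np.asarray(im),cv2.COLOR_RGB2BGR)); np.savez('pics/'+fn+'.npz',im=im,K=c['intrinsics'],k1=c['k1'],T=c['cam_to_world'])
    return im,c
def ray(c,uv):
    K=np.array(c['intrinsics']);T=np.array(c['cam_to_world']);k=float(c['k1'])
    p=np.array([[uv]],float)
    q=cv2.undistortPoints(p,K,np.array([k,0,0,0,0.]),None,None)[0,0] if True else None
    d=T[:3,:3]@np.array([q[0],q[1],1.]);return T[:3,3],d
def onz(c,uv,z):
    o,d=ray(c,uv);return o+d*(z-o[2])/d[2]
def proj(c,P):
    K=np.array(c['intrinsics'],float);T=np.array(c['cam_to_world']);W=np.linalg.inv(T)
    return cv2.projectPoints(np.atleast_2d(P).astype(float),cv2.Rodrigues(W[:3,:3])[0],W[:3,3],K,np.array([float(c['k1']),0,0,0,0]))[0][:,0]
E
python3 - <<'E'
from h import *
for n in ['side','top','wrist']:
    im,c=snap(n,n+'0.png'); print(n,np.array(c['cam_to_world']).round(3).tolist(),np.array(c['intrinsics']).round(1).tolist(),c['k1'])
print(arm.current_t(),arm.current_tool_rot(),arm.grip_depth)
E
```

```text
pics
side [[-0.957, -0.119, 0.265, 0.26], [-0.29, 0.44, -0.85, 0.784], [-0.015, -0.89, -0.455, 0.477], [0.0, 0.0, 0.0, 1.0]] [[364.1, 0.0, 257.0], [0.0, 364.1, 191.7], [0.0, 0.0, 1.0]] 0.011599108127172469
top [[-0.023, -0.985, 0.172, 0.309], [-1.0, 0.021, -0.015, 0.008], [0.011, -0.172, -0.985, 1.28], [0.0, 0.0, 0.0, 1.0]] [[468.6, 0.0, 248.1], [0.0, 468.6, 194.9], [0.0, 0.0, 1.0]] 0.06486462722492599
wrist [[0.354, -0.905, -0.235, 0.29], [-0.935, -0.344, -0.087, -0.56], [-0.002, 0.251, -0.968, 0.384], [0.0, 0.0, 0.0, 1.0]] [[341.8, 0.0, 254.2], [0.0, 341.8, 186.8], [0.0, 0.0, 1.0]] 0.012425232617384398
0.15 [[ 9.34540206e-01  3.55857428e-01 -3.07093380e-04]
 [ 3.55857558e-01 -9.34539771e-01  9.02167958e-04]
 [ 3.40521911e-05 -9.52393730e-04 -9.99999546e-01]] 0.0188
```

View pics/top0.png

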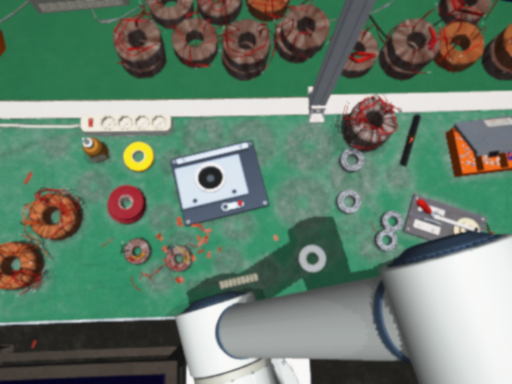

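View pics/side0.png

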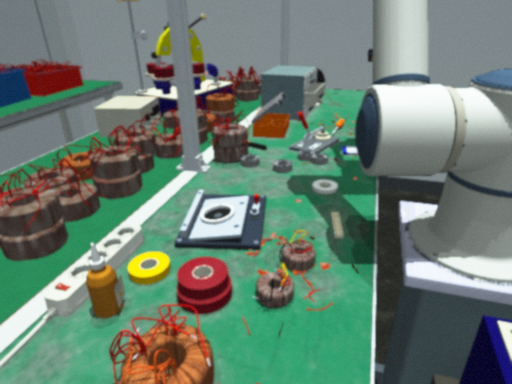

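View pics/wrist0.png

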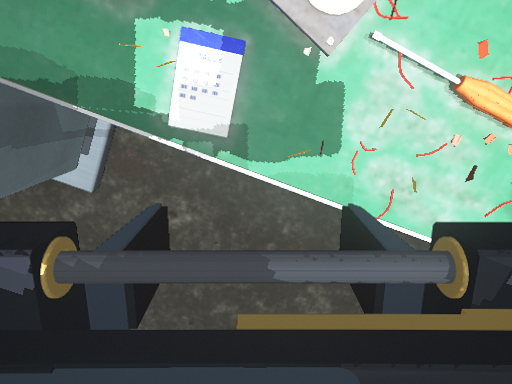

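The top view shows the fixture around pixel (220,182), with the plate on it and the red knob near (240,204). I'll enlarge that area and put a rough position on it.

Run:
```python
from h import *
im=cv2.imread('pics/top0.png')[130:235,155:285]
cv2.imwrite('pics/topz0.png',cv2.resize(im,None,fx=6,fy=5.5,interpolation=cv2.INTER_CUBIC))
im=cv2.imread('pics/side0.png')[180:255,165:275]
cv2.imwrite('pics/sidez0.png',cv2.resize(im,None,fx=7,fy=7,interpolation=cv2.INTER_CUBIC))
c=arm.get_calibration('top')
for uv in [(220,182),(240,204),(312,258),(137,250),(178,258),(349,201)]: print(uv,onz(c,uv,.02).round(3))
```

```text
(220, 182) [0.566 0.065 0.02 ]
(240, 204) [0.504 0.011 0.02 ]
(312, 258) [ 0.354 -0.178  0.02 ]
(137, 250) [0.386 0.287 0.02 ]
(178, 258) [0.363 0.179 0.02 ]
(349, 201) [ 0.506 -0.285  0.02 ]
```

View pics/topz0.png

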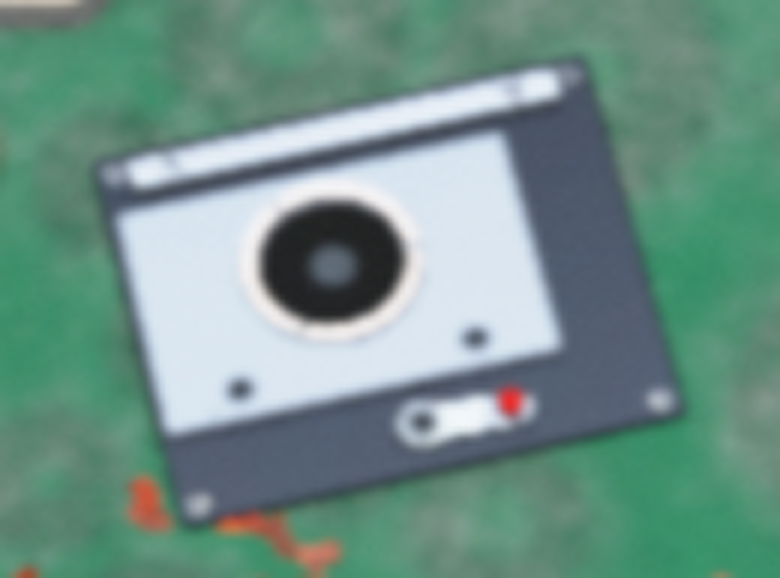

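View pics/sidez0.png

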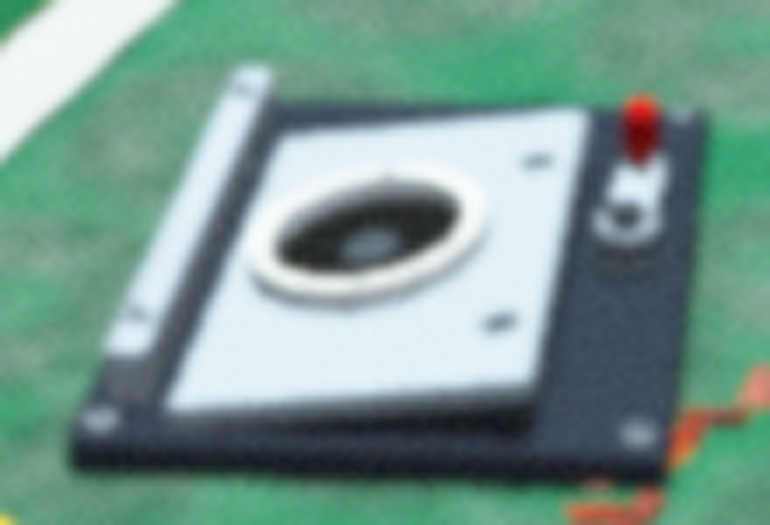

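```bash
cat >> h.py <<'E'
def R(deg):
    c,s=np.cos(np.radians(deg)),np.sin(np.radians(deg))
    return np.array([[c,s,0],[s,-c,0],[0,0,-1.]])
E
python3 - <<'E'
from h import *
p=np.array([0.566,0.065])-0.10*np.array([.974,.225])
arm.move_to([p[0],p[1],0.37],R(13))
im,c=snap('wrist','w1.png'); im,c=snap('top','t1.png')
print(arm.current_t(),arm.current_ee_pos(),arm.current_joint_positions())
E
```

```text
2.7 [0.46871137 0.04200612 0.36981661] [-2.15308747e+00  8.16292475e+00  8.28796564e+01 -2.31174079e-03
  8.89781332e+01  7.48937171e+01]
```

View pics/w1.png

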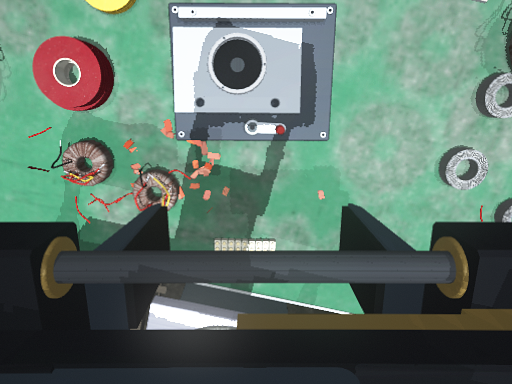

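Run:
```python
from h import *
im=cv2.imread('pics/w1.png')
cv2.imwrite('pics/w1z.png',cv2.resize(im[0:150,160:345],None,fx=4.2,fy=3.9,interpolation=cv2.INTER_CUBIC))
hsv=cv2.cvtColor(im,cv2.COLOR_BGR2HSV)
for uv in [(320,60),(180,128),(250,20),(285,50),(215,95),(260,138),(240,100),(400,100),(400,20)]: print(uv,hsv[uv[1],uv[0]])
```

```text
(320, 60) [104  50 148]
(180, 128) [107  51 150]
(250, 20) [105  28 111]
(285, 50) [104  28 209]
(215, 95) [105  26 213]
(260, 138) [105  52 158]
(240, 100) [106  26 216]
(400, 100) [ 75  75 186]
(400, 20) [ 74  70 174]
```

View pics/w1z.png

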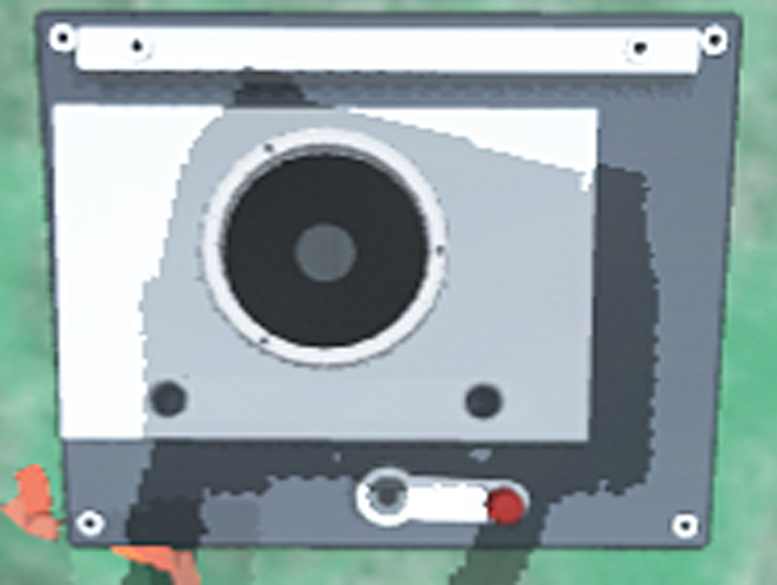

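Run:
```python
from h import *
c=np.load('pics/w1.png.npz'); im=cv2.imread('pics/w1.png')
def z(p): return ((p[0]+.5)/4.2-.5+160,(p[1]+.5)/3.9-.5)
cor=[(38,15),(740,15),(708,546),(72,546)]; loc=np.array([[84,118],[84,-118],[-108,-118],[-108,118]])/1e3
W=np.array([onz(c,z(p),.014)[:2] for p in cor])
M,_=cv2.estimateAffinePartial2D(loc,W,method=cv2.LMEDS)
# rigid fit
a=loc-loc.mean(0);b=W-W.mean(0);U,S,V=np.linalg.svd(a.T@b);Rr=V.T@np.diag([1,np.linalg.det(V.T@U.T)])@U.T
t=W.mean(0)-Rr@loc.mean(0);yaw=np.degrees(np.arctan2(Rr[1,0],Rr[0,0]))
print('yaw',yaw,'t',t,'res mm',((loc@Rr.T+t-W)*1e3).round(1).tolist())
np.savez('fix.npz',R=Rr,t=t,yaw=yaw)
F=lambda P:((np.asarray(P)[:2]-t)@Rr*1e3).round(1)
print('pivot screw(35) exp -86,0:',F(onz(c,z((387,492)),.035)))
print('knob top(55):',F(onz(c,z((505,506)),.055)))
print('rail ends z36 front L,R exp 59.5,+-100',F(onz(c,z((78,72)),.036)),F(onz(c,z((697,73)),.036)))
# plate: top at tilt .12: rear z~.014+.008 , front x=-116: +.0139
for n,p,zz in [('holeL',(169,399),.034),('holeR',(484,401),.034),('RL',(54,105),.022),('RR',(598,108),.022),('FL',(62,439),.036),('FR',(589,441),.036),('floor',(325,252),.0285)]: print(n,F(onz(c,z(p),zz)))
```

```text
Traceback (most recent call last):
  File "h.py", line 13, in onz
    o,d=ray(c,uv);return o+d*(z-o[2])/d[2]
        ~~~^^^^^^
  File "h.py", line 8, in ray
    K=np.array(c['intrinsics']);T=np.array(c['cam_to_world']);k=float(c['k1'])
               ~^^^^^^^^^^^^^^
KeyError: 'intrinsics is not a file in the archive'
```

```bash
cat >> h.py <<'E'
def load(fn):
    d=np.load('pics/'+fn+'.npz');return dict(intrinsics=d['K'],k1=float(d['k1']),cam_to_world=d['T'])
E
cat > m1.py <<'E'
from h import *
c=load('w1.png')
def z(p): return ((p[0]+.5)/4.2-.5+160,(p[1]+.5)/3.9-.5)
cor=[(38,15),(740,15),(708,546),(72,546)]; loc=np.array([[84,118],[84,-118],[-108,-118],[-108,118]])/1e3
W=np.array([onz(c,z(p),.014)[:2] for p in cor])
a=loc-loc.mean(0);b=W-W.mean(0);U,S,V=np.linalg.svd(a.T@b);Rr=V.T@np.diag([1,np.linalg.det(V.T@U.T)])@U.T
t=W.mean(0)-Rr@loc.mean(0);yaw=np.degrees(np.arctan2(Rr[1,0],Rr[0,0]))
print('yaw',yaw,'t',t,'res mm',((loc@Rr.T+t-W)*1e3).round(1).tolist())
np.savez('fix.npz',R=Rr,t=t,yaw=yaw)
F=lambda P:((np.asarray(P)[:2]-t)@Rr*1e3).round(1)
print('pivot screw(35) exp -86,0:',F(onz(c,z((387,492)),.035)))
print('knob top(55):',F(onz(c,z((505,506)),.055)))
print('rail ends z36 front L,R exp 59.5,+-100',F(onz(c,z((78,72)),.036)),F(onz(c,z((697,73)),.036)))
for n,p,zz in [('holeL',(169,399),.034),('holeR',(484,401),.034),('RL',(54,105),.022),('RR',(598,108),.022),('FL',(62,439),.036),('FR',(589,441),.036),('floor',(325,252),.0285)]: print(n,F(onz(c,z(p),zz)))
E
python3 m1.py
```

```text
yaw 12.87884690689672 t [0.58164948 0.06983811] res mm [[1.2, 2.1], [2.1, -1.4], [-1.3, -2.2], [-2.1, 1.5]]
pivot screw(35) exp -86,0: [-83.7   0.8]
knob top(55): [-87.1 -38.8]
rail ends z36 front L,R exp 59.5,+-100 [59.3 99.6] [ 58.9 -98.8]
holeL [-50.   75.3]
holeR [-50.7 -32.4]
RL [ 51.5 111. ]
RR [ 50.5 -69.3]
FL [-64.3 112.2]
FR [-65.  -68.5]
floor [ 1.5 21.6]
```

The wrist view shows the whole fixture, with the base corners at about (169,4), (336,4), (329,139) and (177,139). The holes are near (200,102) and (275,103), and the collar centre is near (237,64). The plate sits about 21.5 mm too far left and 6.4 mm too far forward, with very little turn. I'll put the closed fingertips into the collar and push sideways first.

```bash
cat >> h.py <<'E'
try:
    _f=np.load('fix.npz'); FR,Ft,FY=_f['R'],_f['t'],float(_f['yaw'])
except Exception: pass
def toW(x,y,z): # fixture mm -> world m
    p=FR@(np.array([x,y])/1e3)+Ft; return [p[0],p[1],z/1e3]
def toF(P): 
    q=(np.asarray(P)[:2]-Ft)@FR*1e3; return np.array([q[0],q[1],P[2]*1e3])
def force():
    f=np.array(arm.current_force()); g=f[:2]@FR; return np.array([g[0],g[1],f[2]]).round(1)
def go(x,y,z,feed=.15,yaw=None): arm.move_l(toW(x,y,z),R(FY if yaw is None else yaw),feed=feed)
E
python3 - <<'E'
from h import *
arm.grip(0.0)
arm.move_to(toW(1.5,21.6,80),R(FY))
print(force(),arm.current_width(),toF(arm.current_ee_pos()))
for z in (45,38,34,32): 
    go(1.5,21.6,z,.08 if z>40 else .04); print(z,force(),toF(arm.current_ee_pos()).round(1))
y=21.6
for dy in (10,14,16,18,20,22,24):
    go(1.5,y-dy,32,.05); print(dy,force())
im,c=snap('wrist','w2.png');snap('side','s2.png'); print(arm.current_t())
E
```

```text
[ 0.3 -0.2  1.5] 0.0005328656400777772 [ 2.10342049 21.37148126 81.1547139 ]
45 [-0.1 -0.4 -0.3] [ 1.6 21.6 45.1]
38 [-0.1  0.4  0.1] [ 1.4 21.6 37.9]
34 [0.3 0.3 0.6] [ 1.4 21.6 33.8]
32 [-0.6  0.6  0.1] [ 1.5 21.6 31.9]
10 [ 0.1  0.2 -0.3]
14 [ 0.1 -0.  -0.6]
16 [-0.7 -0.  -0.2]
18 [ 0.8 -0.2 -0.7]
20 [-0.4 -0.3  0.2]
22 [ 0.4  1.5 -0. ]
24 [ 0.4  2.1 -0.8]
8.6333
```

View pics/w2.png

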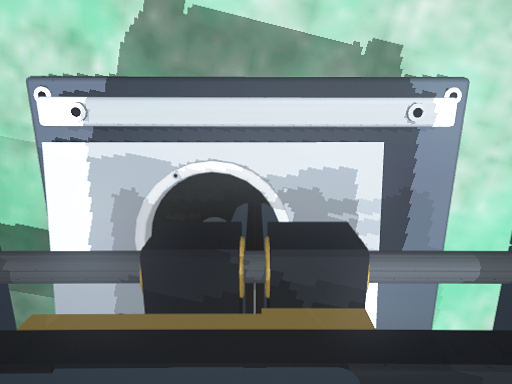

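View pics/s2.png

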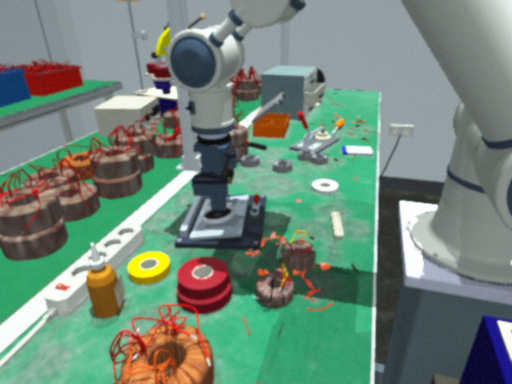

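The fingertips touch the collar wall after about 21 mm of travel, at about 2 N. The wrist view shows the plate's rear corners at (43,142) and (384,142), so I'll measure from those and then keep pushing.

```bash
cat >> h.py <<'E'
def rear(fn,z=.022):
    """rear edge corners of plate from wrist picture: bright plate row scan"""
    c=load(fn);im=cv2.imread('pics/'+fn); 
    return c,im
E
python3 - <<'E'
from h import *
c=load('w2.png');im=cv2.imread('pics/w2.png')
cv2.imwrite('pics/w2z.png',np.hstack([cv2.resize(im[65:175,25:95],None,fx=5.5,fy=5,interpolation=cv2.INTER_CUBIC),cv2.resize(im[65:175,350:420],None,fx=5.5,fy=5,interpolation=cv2.INTER_CUBIC)]))
for n,uv,z in [('RL',(42.5,142),.022),('RR',(383.5,142),.022),('railL',(36,125),.036),('railR',(456,125),.036)]: print(n,toF(onz(c,uv,z)).round(1))
E
```

```text
RL [ 50.9 107.4  22. ]
RR [ 50.7 -71.6  22. ]
railL [ 60.7 100.5  36. ]
railR [  60.4 -100.    36. ]
```

View pics/w2z.png

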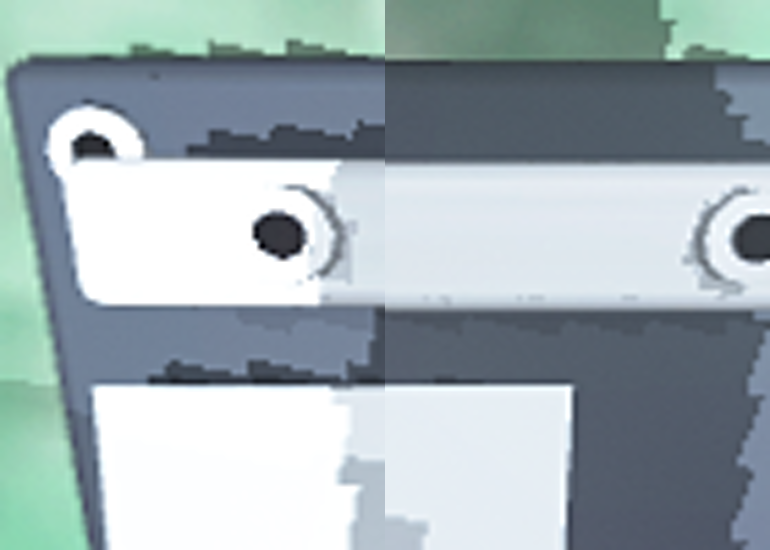

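Run:
```python
from h import *
for yy in (-6,-10,-14,-17,-19.5):
    go(1.5,yy,32,.04); print(yy,force(),toF(arm.current_ee_pos()).round(1))
snap('wrist','w3.png');
```

```text
-6 [ 1.   1.5 -0.7] [ 1.5 -6.3 32. ]
-10 [ 0.1  0.5 -0.3] [  1.5 -10.3  32. ]
-14 [ 0.4  1.5 -1.2] [  1.5 -14.3  32. ]
-17 [-0.1  0.2  0.1] [  1.5 -17.2  32. ]
-19.5 [0.4 1.6 0.2] [  1.5 -19.7  32. ]
```

View pics/w3.png

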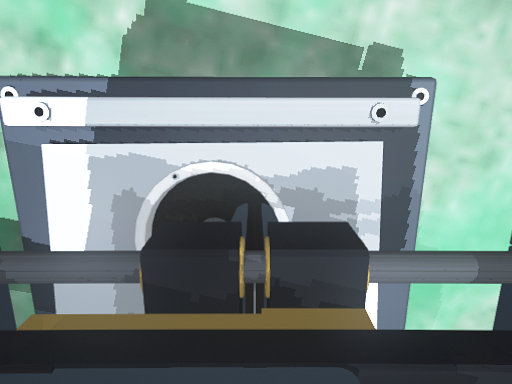

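Run:
```python
from h import *
c=load('w3.png');im=cv2.imread('pics/w3.png')
cv2.imwrite('pics/w3z.png',np.hstack([cv2.resize(im[65:175,0:70],None,fx=5.5,fy=5,interpolation=cv2.INTER_CUBIC),cv2.resize(im[65:175,360:430],None,fx=5.5,fy=5,interpolation=cv2.INTER_CUBIC)]))
for n,uv,z in [('RL',(42.5,144),.022),('RR',(382.5,141.5),.022),('railL',(1,125),.036),('railR',(419.5,125),.036)]: print(n,toF(onz(c,uv,z)).round(1))
```

```text
RL [49.8 90.4 22. ]
RR [ 51.  -88.2  22. ]
railL [60.7 99.9 36. ]
railR [ 60.5 -99.9  36. ]
```

View pics/w3z.png

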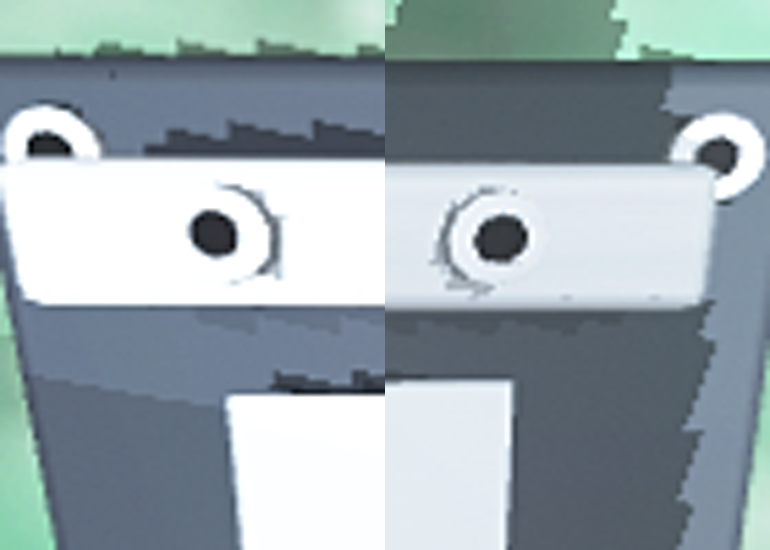

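The plate's rear corners are now at about (41,144) and (383,141). That leaves the plate about 1 mm left of centre and turned about +0.007 rad. Next I'll push it to the rear.

Run:
```python
from h import *
go(3,1.5,32,.1); go(14,1.5,32,.1); go(15,1.5,29.5,.05); print(force())
for x in (18,20,22,24,25,26,27,28):
    go(x,1.5,29.5,.03); print(x,force(),toF(arm.current_ee_pos()).round(1))
    if np.abs(force()[:2]).max()>12: break
snap('wrist','w4.png');snap('side','s4.png');print(arm.current_t())
im=cv2.imread('pics/s4.png')[170:265,155:285]
cv2.imwrite('pics/s4z.png',cv2.resize(im,None,fx=6,fy=6,interpolation=cv2.INTER_CUBIC))
```

```text
[-0.3 -0.6 -0.7]
18 [ 0.1 -0.6 -0.9] [18.1  1.5 29.5]
20 [ 0.1  0.5 -0.5] [19.9  1.5 29.5]
22 [ 0.1 -0.5 -0.2] [22.5  1.4 29.6]
24 [-0.3 -0.3  0.4] [24.3  1.5 29.5]
25 [-2.4 -0.1  1.5] [24.7  1.5 29.5]
26 [-3.5  0.5  1.9] [25.8  1.6 29.5]
27 [-6.  -0.1  3.1] [26.4  1.6 29.4]
28 [-10.5  -1.2   5.1] [26.6  1.6 29.3]
12.9
```

View pics/w4.png

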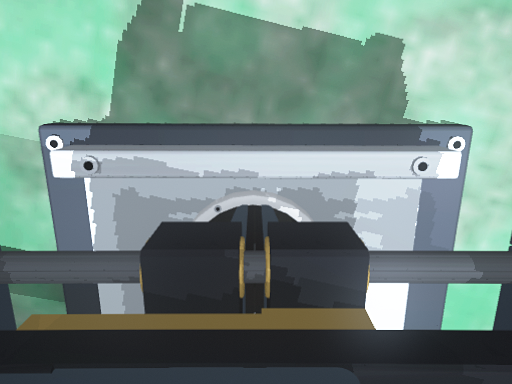

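View pics/s4z.png

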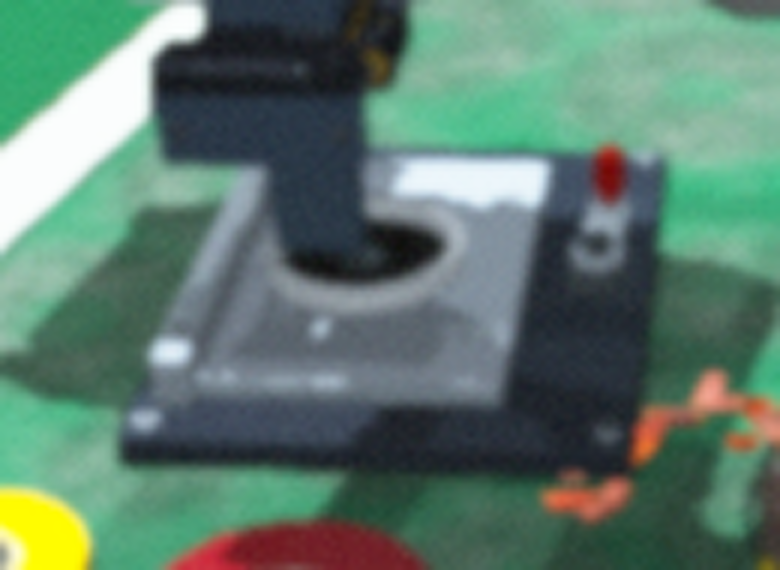

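The push met resistance at x = 26.6 mm with 10 N, and in the side view the plate now looks flat. I'll back off, rise and look from above.

Run:
```python
from h import *
go(12,1.5,31,.1); go(12,1.5,80,.15)
arm.move_to(toW(-75,0,220),R(FY))
snap('wrist','w5.png');print(arm.current_t())
snap('side','s5.png')
im=cv2.imread('pics/s5.png')[170:265,155:285]
cv2.imwrite('pics/s5z.png',cv2.resize(im,None,fx=6,fy=6,interpolation=cv2.INTER_CUBIC))
```

```text
14.4333
```

View pics/w5.png

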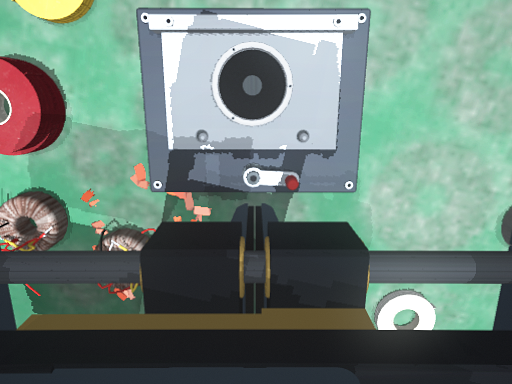

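View pics/s5z.png

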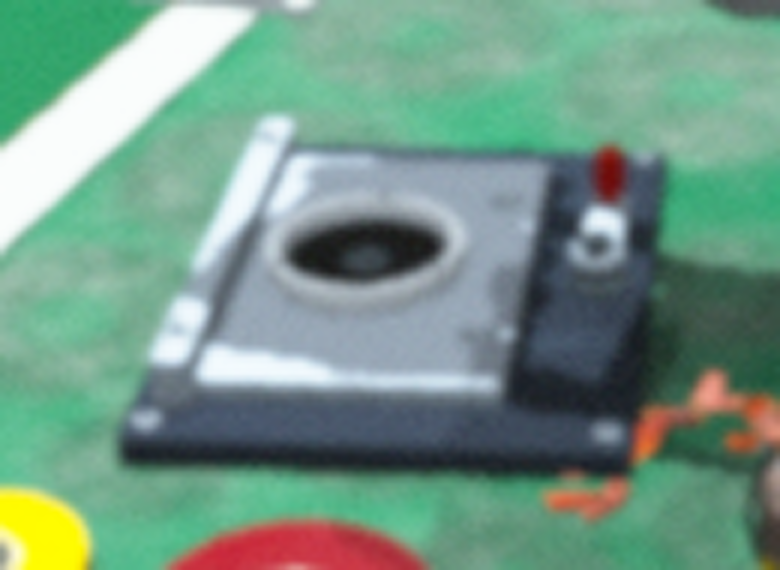

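Run:
```python
from h import *
im=cv2.imread('pics/w5.png')
cv2.imwrite('pics/w5z.png',cv2.resize(im[0:200,130:380],None,fx=3.1,fy=2.95,interpolation=cv2.INTER_CUBIC))
cv2.imwrite('pics/w5y.png',np.hstack([cv2.resize(im[120:200,x:x+55],None,fx=7,fy=7,interpolation=cv2.INTER_CUBIC) for x in (175,275)]))
```

```text
(no output)
```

View pics/w5z.png

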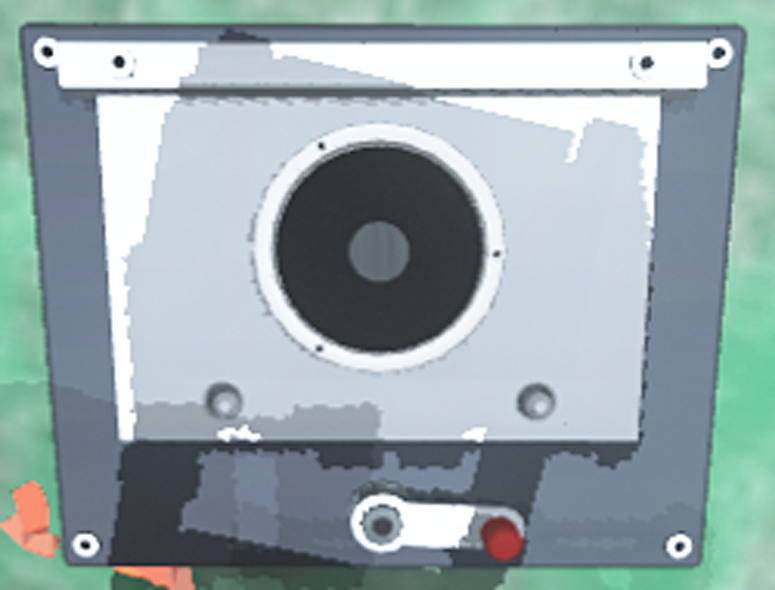

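View pics/w5y.png

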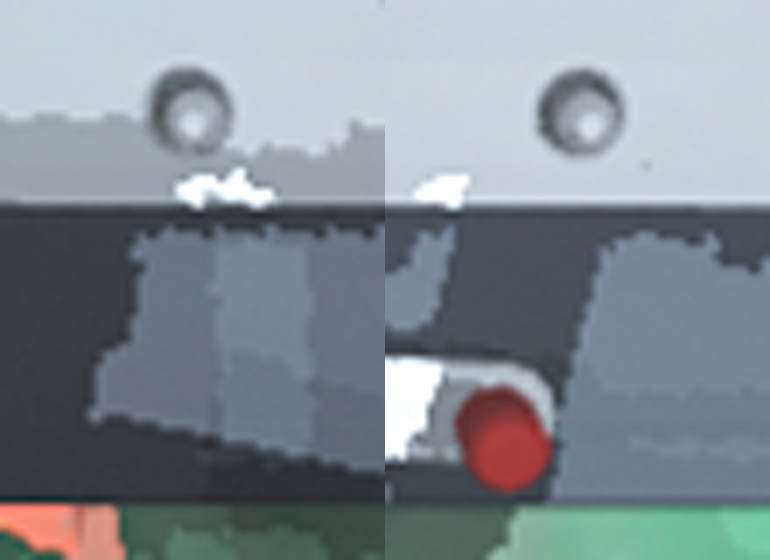

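Both holes show their pin tips inside them, in w5 at about (202,135) and (303,136). I'll check that the plate is flat using its corner geometry, and measure the latch too.

Run:
```python
from h import *
c=load('w5.png')
z=lambda p:((p[0]+.5)/3.1-.5+130,(p[1]+.5)/2.95-.5)
P={}
for n,p,h in [('RL',(97,95),22),('RR',(661,95),22),('FR',(639,440),22),('FL',(118,440),22),('bRL',(20,27),14),('bRR',(745,27),14),('bFR',(702,566),14),('bFL',(68,566),14),('piv',(382,525),35),('knobtop',(503,541),55),('floor',(380,251),22),('hL',(224,401),22),('hR',(536,401),22)]:
    P[n]=toF(onz(c,z(p),h/1e3)).round(1); print(n,P[n][:2])
print('rear w',P['RL'][1]-P['RR'][1],'front w',P['FL'][1]-P['FR'][1],'depth',P['RL'][0]-P['FL'][0])
k=P['knobtop']-P['piv'];print('latch dir deg',np.degrees(np.arctan2(k[1],k[0])),np.hypot(*k[:2]))
```

```text
RL [60.2 91.3]
RR [ 59.8 -88.9]
FR [-56.3 -88.8]
FL [-56.1  92.4]
bRL [ 82.6 116.4]
bRR [  82.1 -116.2]
bFR [-106.3 -116.6]
bFL [-106.   115.9]
piv [-85.1   0.5]
knobtop [-86.1 -38.9]
floor [10.  1.]
hL [-41.9  54.9]
hR [-42.1 -52.5]
rear w 180.2 front w 181.2 depth 116.30000000000001
latch dir deg -91.45389546510889 39.412688312268166
```

The plate seems about 2 mm further to the rear than nominal, which could be calibration error, and the camera can't settle its height. I'll check the height by pressing lightly on the plate's front on both sides, where a seated plate's top is at 22 mm.

Run:
```python
from h import *
c=load('w5.png')
for n,uv in [('tipL',(190/7+175-.4,120+118/7-.4)),('tipR',((588-385)/7+275-.4,120+122/7-.4))]: print(n,toF(onz(c,uv,.026)).round(1))
for n,p in [('holeL',(190,111)),('holeR',(581-385+700,112))]: print(n,toF(onz(c,(p[0]/7+175-.4,120+p[1]/7-.4),.022)).round(1))
z=lambda p:((p[0]+.5)/3.1-.5+130,(p[1]+.5)/2.95-.5)
print('rail',toF(onz(c,z((380,88)),.036)))
for y in (30,-30):
    arm.move_to(toW(-48,y,60),R(FY)); go(-48,y,27,.1)
    zz=25.5
    while zz>17:
        go(-48,y,zz,.03); f=force()
        if f[2]>2: print(y,zz,f,toF(arm.current_ee_pos()).round(1))
        if f[2]>10: break
        zz-=.75
    go(-48,y,60,.15)
print(arm.current_t())
```

```text
tipL [-42.4  54.5  26. ]
tipR [-43.2 -53.1  26. ]
holeL [-41.8  55.1  22. ]
holeR [-42.1 -52.6  22. ]
rail [59.77589893  0.76661882 36.        ]
30 21.75 [-3.  -0.2 11.8] [-47.9  30.   22.3]
-30 21.75 [-2.5  0.6 12. ] [-47.9 -30.   22.3]
20.3167
```

Contact came at about 22.3 mm on both sides under 12 N, and the pin tips are within about 1 mm of the hole centres, so the plate is seated. The latch stands at about 0.30 rad. Now I'll push the knob round its arc.

Run:
```python
from h import *
def pose(th,d):
    r=np.radians(th); k=np.array([-86+40*np.cos(r),40*np.sin(r)]); tg=np.array([-np.sin(r),np.cos(r)])
    return k-d*tg, FY+th+90, tg
p,y,_=pose(-91.5,30); q,y2,_=pose(0,16)
arm.move_to(toW(p[0],p[1],70),R(FY-1.5))
print(arm.current_joint_positions(), arm.solve_ik(toW(q[0],q[1],38),R(y2)))
go(p[0],p[1],38,.15,y); print('down',force())
ths=[(-91.5,22),(-91.5,18),(-85,16.5)]+[(t,16.5) for t in range(-75,6,10)]
for th,d in ths:
    p,y,tg=pose(th,d); go(p[0],p[1],38,.05,y); f=force(); print(th,d,'ft',round(float(f[:2]@tg),1),f)
    if f[:2]@tg<-7: break
snap('wrist','w6.png'); snap('side','s6.png'); print(arm.current_t())
```

```text
[-6.56871538e+00  2.88029415e+01  1.06863677e+02  2.46785854e-03
  4.44133348e+01  7.21008598e+01] [-1.65756053e+00  3.53783619e+01  9.88283849e+01 -2.54444375e-14
  4.57932533e+01 -1.45364074e+01]
down [-0.9  0.6  0.2]
-91.5 22 ft -0.6 [-0.6  0.7 -0.5]
-91.5 18 ft -0.6 [-0.6 -0.1  0.4]
-85 16.5 ft 0.5 [0.4 0.6 0.7]
-75 16.5 ft 0.6 [ 0.6 -0.   0.2]
-65 16.5 ft 0.0 [ 0.3 -0.6  0.1]
-55 16.5 ft -0.2 [-0.3  0.   0.5]
-45 16.5 ft -0.4 [-0.4 -0.2 -0.2]
-35 16.5 ft -0.9 [-0.5 -0.7  0.3]
-25 16.5 ft -1.0 [-0.8 -0.7  0.1]
-15 16.5 ft -0.4 [ 0.5 -0.5 -0.1]
-5 16.5 ft -10.3 [ -2.8 -10.1  -0.6]
24.6
```

View pics/w6.png

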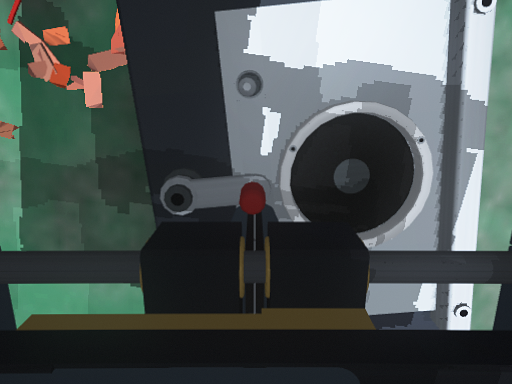

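View pics/s6.png

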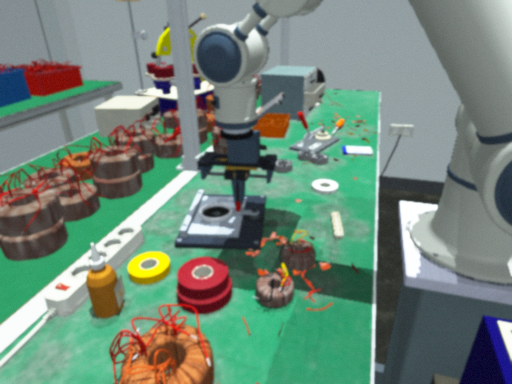

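The 10 N reaction means the latch has reached its closed stop. The picture shows its arm over the plate edge, with the knob at about (252,197). I'll back off, rise and check.

Run:
```python
from h import *
P=toF(arm.current_ee_pos()); go(P[0],P[1]-15,38,.08,FY+85); go(P[0],P[1]-15,90,.15,FY+85)
arm.move_to(toW(-85,0,230),R(FY))
snap('wrist','w7.png'); im=cv2.imread('pics/w7.png'); print(arm.current_t(),force())
cv2.imwrite('pics/w7z.png',cv2.resize(im[0:200,130:380],None,fx=3.1,fy=2.95,interpolation=cv2.INTER_CUBIC))
```

```text
26.925 [-0.8  0.4  0.7]
```

View pics/w7z.png

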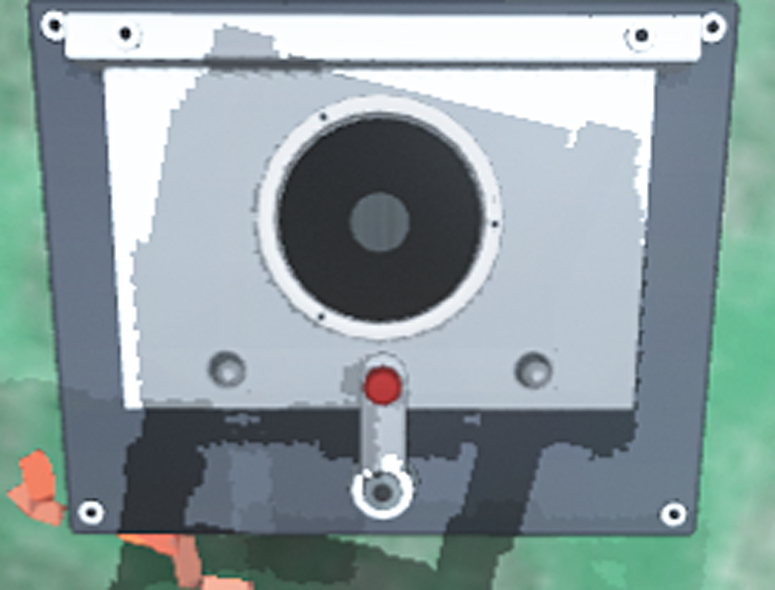

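The latch arm now points straight to the rear, with its pivot at zoomed pixel (382,490) and the knob at (382,385). Both pin tips still show in their holes, so I'm handing the job in.

```bash
python3 -c "
from rig import arm
print(arm.current_t()); arm.sign_off(); print(arm.current_t())"
```

```text
26.925
the job is handed in; nothing more can be done
the job is handed in; nothing more can be done
```

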